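Clamp a re-glued lid in the bench screw press

TASK

The grip of the green silicone lid has just been glued back on: set the lid upright in the round collar of the screw press's pulled-out tray and push the tray fully home under the screw. Then wind the crank clockwise, feel for the moment the foot meets the lid, and give it a quarter turn more from there - not half a turn, the lid would be crushed - and let go. Leave the other things on the counter where they are.

Things in the scene. Friction and masses are not known exactly. Their poses are not given: they have to be found in the camera images.
- lid_centre (a point): Green hard silicone lid, loose, standing on the counter, about 120 g, one rigid piece 36 mm tall: plug below (60 mm diameter, 8 mm high), flange (78 mm diameter, 6 mm) and on top a cylindrical grip (36 mm diameter, the upper 22 mm, flat top). The point is its centre half-way up, 18 mm above its underside; z up.
- lid: The same lid; this origin is the centre of its underside, z up.
- axis (a point): Screw press, fixed on the counter. Point on the counter below the screw's vertical axis; x is the way the tray slides home (it is drawn out to -x), z up. Base plate 190 mm wide (y), x -200 to +60 mm, 18 mm thick; columns 20 mm thick at y +-78 mm; crossbeam 44 mm deep (x), 190 mm wide, 135 to 165 mm high, column caps to 177 mm; only screw and crank stand higher.
- tray (a joint): Travel of the tray, m: 0 = fully pulled out (seat 100 mm in front of the screw axis), 0.100 = fully home against its stop, under the screw. It slides with a few newtons of friction and stays where it is left.
- seat (a point): Centre of the round aluminium pad on the tray, on its top face, 46 mm above the counter, where the lid's underside belongs; z up, x along the tray's travel. A collar (76 mm inside, 86 mm outside, 5 mm high) takes the lid's plug. The pad is on preloaded springs: it gives way above about 60 N, then 1 mm per 25 N.
- tab (a point): Middle of the upper edge of the tray's upright push tab, a steel plate 8 mm thick (x), 50 mm wide (y), its top 70 mm and its lower edge 20 mm above the counter, 80 mm in front (-x) of the seat. Push its front face, or pinch it from above, to slide the tray.
- screw (a joint): Angle of crank and screw, rad; grows clockwise seen from above, which winds the foot down 12 mm per turn. At 0 the crank points along the press's +x, at a it points a rad clockwise of that. Free turning takes about 0.36 N m (7 N at the handle); as the foot meets the lid this steps up by 2.3 N at the handle, then by 2.5 N per quarter turn. Stays where left. Contact comes between 3 and 7 rad.
- handle (a point): Middle of the crank's upright handle, a free-spinning black cylinder, 19 mm in diameter, 48 mm tall (point 24 mm from each end; the crank arm is 2 mm below its foot), 50 mm from the screw's axis. It goes round with the crank and sinks 12 mm per turn; at screw angle 0 the point is 226 mm above the counter. Can be gripped from above.
- spindle: The steel screw with all it carries: the crank on top and a round pressing foot, 50 mm across, at its lower end. Origin on the screw's axis; the foot's face is 0 to 6 mm below the origin (packing that differs each time and is not measured), so only feel tells when it meets the lid.
- ball: Bystander: white plastic softener ball, 100 mm across, 100 mm tall. Leave it alone. Origin at its underside.
- pitcher: Bystander: stainless steel pitcher with a side handle, 110 mm across, 170 mm tall. Leave it alone. Origin at its underside.
- jar: Bystander: glass jar with a steel lid, 74 mm across, 110 mm tall. Leave it alone. Origin at its underside.
- brush: Bystander: hand brush lying down, 190 mm long. Leave it alone. Origin at its underside.
- detergent: Bystander: white plastic bottle, 84 mm across, 200 mm tall. Leave it alone. Origin at its underside.
- tin: Bystander: plain steel tin, 72 mm across, 100 mm tall. Leave it alone. Origin at its underside.
Mind the look-alikes: they are no part of the job. Of the things that look like the lid, the middle-sized one is meant.

How it is judged:
On the way, in this order (a step that is already met when the one before it is completed fails the run):
1. the lid stands upright in the collar of the tray and has been let go (horizontal distance between lid_centre and seat below 0.01 m and angle between lid_centre's own z axis and vertical below 0.08 rad and z of lid_centre in the frame of seat below 0.021 m and contact force between the fingers and lid below 0.3 N), for 0.2 s.
2. the tray is fully home with the lid in it (horizontal distance between lid_centre and seat below 0.01 m and angle between lid_centre's own z axis and vertical below 0.08 rad and z of lid_centre in the frame of seat below 0.021 m and value of joint tray above 0.097 m), for 0.1 s.
3. the foot has come down onto the lid in the home tray (all of step 2 and contact force between spindle and lid above 20 N), for 0.05 s.
At the end, for the whole second after the job is handed in: The tray is home (over 97 of 100 mm), the lid stands upright (within 0.08 rad) in the collar within 10 mm of its centre, and the foot presses on it with 82 to 157 N, that is a quarter turn (give or take an eighth of a turn) past first contact; screw at rest, everything let go (all of step 2 and contact force between the fingers and lid below 0.3 N and contact force between spindle and lid between 82 and 157 N and velocity of joint screw between -0.05 and 0.05 rad/s); the robot touches nothing.
It fails at once if the lid is pressed too hard (176 N, about 0.44 of a turn past contact) (contact force between spindle and lid above 176 N).
It fails at once if another thing on the counter is pushed more than 40 mm away (distance of any of ball, pitcher, jar, brush, detergent, tin from where it was at the start of the episode above 0.04 m).
It fails at once if another thing on the counter is tipped over (angle between any of ball, pitcher, jar, brush, detergent, tin's own z axis and vertical above 0.6 rad).
It also fails if it takes over 72 s, if anything falls off the work surface, if the arm or the gripper's body presses on something with over 40 N, if the wrist force passes 120 N, or if a joint passes its speed limit or range.

ROBOT

A 7-joint arm with a two-finger parallel gripper is mounted at the origin on the work surface. World frame = base frame: x ahead of the robot, y to its left, z up, the work surface at z = 0. Lengths are in m, angles in rad, forces in N, time in s.
With the tool pointing down it reaches from about 0.4 to 0.875 m from the base axis. Payload 19.3 kg.
Tool frame: the origin (TCP) lies at the very end of the fingers, on their centre line; the grasp point (between the pads) lies 19 mm behind it; z points along the fingers, y is the direction in which the jaws open and shut (so a half turn about z gives the same grasp; the last joint's range is limited). The gripper opens to 85 mm and grips with 20 to 120 N. Pads are 22 mm wide; open, the fingers measure 114 mm over their backs; the gripper's body (76 mm by 85 mm) begins 54 mm behind the grasp point. The pads swing forward as they close: fully open they stand 13 mm farther back than shut.
Start: joints at [-1.178, 0.521, -0.036, 1.599, 0.021, 1.021, -0.113], TCP at [0.279, 0.559, 0.231] pointing down, gripper open.
Joint ranges: [-2.91, 2.91], [-0.3, 2.13], [-1.5, 1.42], [0.17, 2.43], [-1.26, 4.41], [0.16, 1.93], [-2.52, 2.52]. Speed limits (rad/s): [1.89, 1.89, 2.39, 2.39, 3.01, 3.01, 3.01].

INTERFACE

Orientations are given as [roll, pitch, yaw] about the fixed x, y, z axes, in that order (R = Rz(yaw) Ry(pitch) Rx(roll)).
In Python, from workcell import telemetry, imaging, ticket gives the robot as it stands.
- The arm moves only by the tool carry_out, never from a script. Its argument "series" is a list of rows, each a list of 7 numbers: the shift along the tool's x, y, z in m, then the turn, a rotation vector about the tool's x, y, z in rad, then the closure in counts, from 0 (fully open) to 255 (shut). In form: [[tx, ty, tz, ax, ay, az, jaw], ...]. A call has 1 to 10 rows; each row is the pose to reach, as a shift and turn from the pose commanded when the call began, along the tool's axes at that moment; what a row does not reach only later rows make up. A row lasts 1/8 s, in which the tool goes at most 62.5 mm and 10.7 degrees, less where a joint would pass 70% of its speed; a pose out of reach is approached as far as the arm can. A call with a gripper value outside its range is refused whole. The fingers move at their own pace and stop on an object; "force" is the grip in N (left out, the last holds). Time passes only in rows, so rows that repeat a pose let the fingers close. It gives the time, the measured TCP pose, the force and the opening at its end, in the units of the state.
- telemetry.observe(): the state, without advancing time (a new reading comes with each control period).
- imaging.grab_frame(name): name is "scene" or "top" or "wrist"; returns (picture, depth): 420x560x3 uint8, blue, green, red; 420x560 float32, m along the optical axis (not along the pixel's ray), 0 where there is no reading.
- imaging.camera_info(name): a dict with "mtx" (3x3 intrinsics, pixels), "extrinsics" (4x4, takes a point from camera to world coordinates); the wrist camera has in their place "hand_eye" (4x4, takes a point from camera to tool coordinates, whose origin is the TCP and whose axes are the flange's). Camera axes: x right, y down, z forward; pixel columns grow to the right and rows downward; lengths in m; the calibration is good to about 2 mm. A picture is of the moment at which its call begins: read the wrist's pose just before it. camera_info takes no time and is no camera call.
- ticket.job_done(): hands the job in, once; it reports no verdict.
The state is a dict: "clock": time; "qpos": joint angles; "qd": joint speeds; "joint_efforts": joint torques, N m; "position": TCP position; "tool_rot": TCP orientation; "force": force on the tool from outside, world axes, zero at the start; "moment": the same for the moment, N m; "grip_width": finger opening in m.
Only numpy, scipy, OpenCV 4.12 (cv2) and the standard library are available. Lean on these libraries where they do the work, as an engineer would, in place of code of your own. Each camera call takes 0.05 s, during which the arm holds its last target.

## Working session

There is one attempt and no reset: what is moved stays moved. The work goes in short steps, Python scripts to look and compute and a tool call to move; the robot and the scene stay as the last step left them, time stands still between calls to the robot, and variables do not carry over. Pictures are saved under pics/ and viewed, and the job is handed in when it is done.

Besides the shell and the picture viewer there is one more tool, called after ">>>" as a command line: name --pt "numbers of a row" for each row, then --argument value for the rest. carry_out: Moves the arm, as the interface text tells. Its arguments: {"type":"object","properties":{"series":{"type":"array"},"force":{"type":"number"}},"required":["series"]}

```bash
ls; mkdir -p pics
cat > h.py <<'E'
import numpy as np, cv2
from workcell import telemetry, imaging, ticket
E
python3 - <<'E'
from h import *
s=telemetry.observe()
print(s)
for n in("scene","top"):
    p,d=imaging.grab_frame(n); cv2.imwrite(f"pics/{n}0.png",p); np.save(f"{n}0.npy",d)
    c=imaging.camera_info(n); print(n,c)
print(imaging.camera_info("wrist"))
E
```

```text
pics
{'clock': 0.0, 'qpos': array([-1.17823066,  0.52197906, -0.03634406,  1.59996365,  0.02121115,
        1.02113317, -0.11274872]), 'qd': array([ 0.0006534 ,  0.00030987, -0.00103341,  0.00054324, -0.0001757 ,
        0.00078635,  0.00081174]), 'joint_efforts': array([ 6.77204844e-04, -9.27104974e+01,  1.98045239e+00, -3.69926727e+01,
        1.79423840e-02,  8.29517405e-03,  4.94807352e-05]), 'position': array([0.27889705, 0.55895994, 0.23076322]), 'tool_rot': array([-3.14049774e+00,  7.98909060e-05,  2.67888781e+00]), 'force': array([-0.15093492, -0.28647756, -0.61922508]), 'moment': array([ 0.03706412, -0.01967048,  0.03000814]), 'grip_width': 0.08521901497981522}
scene {'mtx': array([[401.7896655 ,   0.        , 285.77021867],
       [  0.        , 401.7896655 , 208.36509544],
       [  0.        ,   0.        ,   1.        ]]), 'extrinsics': array([[ 0.65120692,  0.48271002, -0.58559422,  1.37245726],
       [ 0.75882385, -0.4251155 ,  0.49341988, -0.65935589],
       [-0.01076646, -0.76568129, -0.64313003,  0.98365078],
       [ 0.        ,  0.        ,  0.        ,  1.     
[... 347 characters left out ...]
41253e-03],
       [ 2.10460127e-03, -1.56514296e-01, -9.87673451e-01,
         1.49696027e+00],
       [ 0.00000000e+00,  0.00000000e+00,  0.00000000e+00,
         1.00000000e+00]])}
{'mtx': array([[323.59559315,   0.        , 282.74024362],
       [  0.        , 323.59559315, 210.75988298],
       [  0.        ,   0.        ,   1.        ]]), 'hand_eye': array([[-8.22972297e-04, -9.61778151e-01, -2.73828617e-01,
         6.87531353e-02],
       [ 9.99999610e-01, -8.79540702e-04,  8.38153958e-05,
         6.97100426e-04],
       [-3.21455230e-04, -2.73828441e-01,  9.61778499e-01,
        -1.43068754e-01],
       [ 0.00000000e+00,  0.00000000e+00,  0.00000000e+00,
         1.00000000e+00]])}
```

View pics/scene0.png

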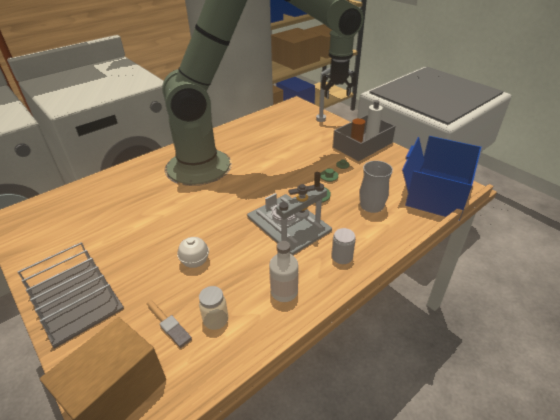

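View pics/top0.png

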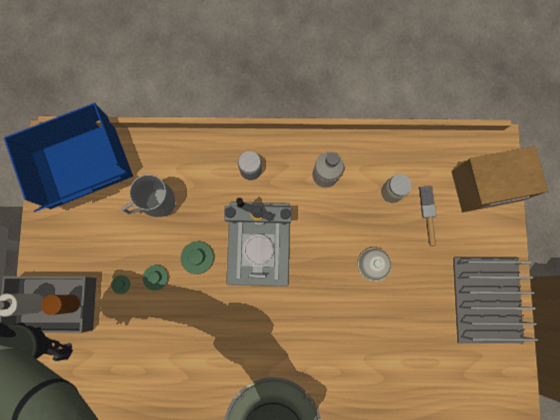

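The top view has three green lids: large (197,257), middle (155,277) and small (120,284). The press is at about (259,245), with its tray pulled out toward -x (image down) and the crank handle at about (240,203). I'll measure these next.

```bash
cat >> h.py <<'E'
C={n:imaging.camera_info(n) for n in("scene","top","wrist")}
def Rrpy(r):
    from scipy.spatial.transform import Rotation as R
    return R.from_euler('xyz',r).as_matrix()
def ext(n,s=None):
    if n!="wrist": return C[n]["extrinsics"]
    T=np.eye(4);T[:3,:3]=Rrpy(s["tool_rot"]);T[:3,3]=s["position"];return T@C[n]["hand_eye"]
def plane(n,u,v,z,s=None):
    E=ext(n,s);M=C[n]["mtx"];r=E[:3,:3]@np.linalg.solve(M,[u,v,1.]);o=E[:3,3]
    return o+r*(z-o[2])/r[2]
def cloud(n,d,s=None):
    E=ext(n,s);M=C[n]["mtx"];h,w=d.shape;u,v=np.meshgrid(np.arange(w),np.arange(h))
    P=np.stack([(u-M[0,2])/M[0,0]*d,(v-M[1,2])/M[1,1]*d,d],-1)
    return P@E[:3,:3].T+E[:3,3]
E
python3 - <<'E'
from h import *
np.set_printoptions(precision=4,suppress=True)
p=cv2.imread("pics/top0.png");d=np.load("top0.npy")
W=cloud("top",d)
hsv=cv2.cvtColor(p,cv2.COLOR_BGR2HSV)
m=cv2.inRange(hsv,(45,60,20),(95,255,255))
m[:240]=0;m[300:]=0;m[:,:100]=0;m[:,230:]=0
n,l,st,ce=cv2.connectedComponentsWithStats(m)
for i in range(1,n):
    if st[i,4]<30: continue
    q=W[l==i]; 
    print(st[i],ce[i],q[:,2].max(), "flange xy med",(q.min(0)+q.max(0))/2,q.max(0)-q.min(0))
    t=q[q[:,2]>q[:,2].max()-.006]; print("  top",len(t),(t.min(0)+t.max(0))/2,t.max(0)-t.min(0))
cv2.imwrite("pics/topz.png",cv2.resize(p[185:300,100:310],None,fx=3.8,fy=3.8,interpolation=cv2.INTER_CUBIC))
z=W[...,2]
# press heights
for lo,hi in((.19,.3),(.14,.185),(.06,.075),(.04,.052)):
    k=(z>lo)&(z<hi);k[:, :220]=0;k[:,300:]=0;k[:190]=0;k[295:]=0
    q=W[k]; 
    if len(q):print(lo,len(q),q.min(0),q.max(0),q.mean(0))
E
```

```text
[181 242  32  32 804] [196.7139 257.3072] 1.4969602677862839 flange xy med [0.4778 0.1452 0.7508] [0.1482 0.2876 1.4922]
  top 4 [0.4037 0.0014 1.497 ] [0. 0. 0.]
[143 265  25  25 467] [155.045  277.2612] 0.04579009622236474 flange xy med [0.4433 0.3663 0.0228] [0.0734 0.075  0.0459]
  top 30 [0.4438 0.3666 0.0428] [0.033 0.03  0.006]
[112 276  18  18 245] [120.4735 284.1102] 0.036615724813654715 flange xy med [0.4198 0.4727 0.0196] [0.0518 0.0545 0.034 ]
  top 23 [0.4224 0.4718 0.0337] [0.021  0.0214 0.0059]
0.19 336 [0.5952 0.0072 0.1948] [0.6494 0.1068 0.259 ] [0.6229 0.0572 0.2127]
0.14 831 [ 0.596  -0.0435  0.1419] [0.6435 0.144  0.184 ] [0.6168 0.0491 0.1675]
0.06 48 [0.4461 0.0303 0.0602] [0.5664 0.0799 0.0748] [0.4547 0.0524 0.0704]
0.04 627 [0.4828 0.0071 0.0402] [0.6135 0.1302 0.052 ] [0.529  0.0513 0.0472]
```

View pics/topz.png

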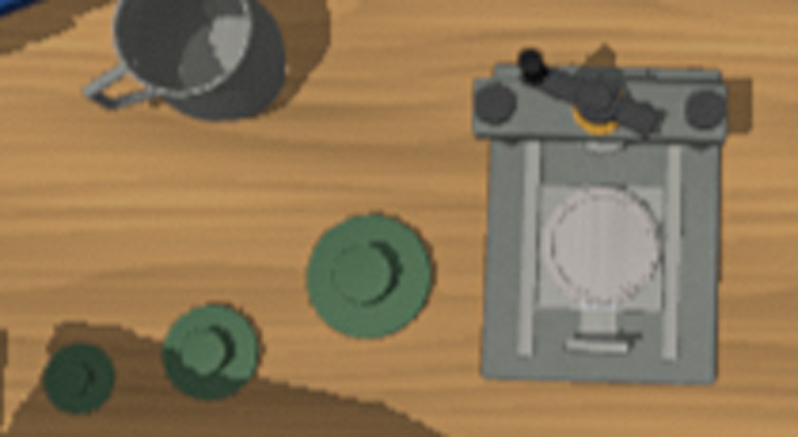

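```bash
cat >> h.py <<'E'
from scipy.spatial.transform import Rotation as Rot
def todelta(pos,rpy=(np.pi,0,np.pi),s=None):
    s=s or telemetry.observe();R=Rrpy(s["tool_rot"])
    t=R.T@(np.array(pos)-s["position"]);a=Rot.from_matrix(R.T@Rrpy(rpy)).as_rotvec()
    return np.round(np.r_[t,a],4)
np.set_printoptions(precision=4,suppress=True)
E
python3 - <<'E'
from h import *
f=lambda x,y:(100+(x+.5)/3.8-.5,185+(y+.5)/3.8-.5)
a=plane("top",*f(495,103),.177);b=plane("top",*f(706,109),.177);print(a,b,(a+b)/2,"yaw",np.arctan2(-(a-b)[0],(a-b)[1]))
s=plane("top",*f(605,246),.05);t=plane("top",*f(600,342),.07);print("seat",s,"tab",t,np.arctan2(*(s-t)[[1,0]]))
h=plane("top",*f(531,65),.25);print("handle",h)
p=cv2.imread("pics/top0.png")
print("lid",plane("top",155,277.3,.014), plane("top",*f(202,353),.036))
print(todelta((.443,.366,.2)))
E
```

```text
[0.6213 0.1253 0.177 ] [ 0.6178 -0.0302  0.177 ] [0.6195 0.0476 0.177 ] yaw -0.022718607619725807
seat [0.5271 0.0471 0.05  ] tab [0.4503 0.0496 0.07  ] -0.031909882690409896
handle [0.6363 0.0939 0.25  ]
lid [0.4422 0.367  0.014 ] [0.4409 0.3683 0.036 ]
[-0.233  -0.0994  0.0309 -0.0009 -0.0002 -0.4628]
```

>>> carry_out --pt "-0.04 -0.017 0.005 0 0 -0.08 70" --pt "-0.08 -0.034 0.01 0 0 -0.16 70" --pt "-0.12 -0.051 0.015 0 0 -0.24 70" --pt "-0.16 -0.068 0.02 0 0 -0.32 70" --pt "-0.2 -0.085 0.025 0 0 -0.4 70" --pt "-0.233 -0.099 0.031 0 0 -0.463 70" --pt "-0.233 -0.099 0.031 0 0 -0.463 70" --pt "-0.233 -0.099 0.031 0 0 -0.463 70" --force 40

```text
clock: 1.1
position: [0.4429, 0.3671, 0.2002]
tool_rot: [3.141, -0.0, 3.142]
force: [0.1, 0.1, 0.4]
grip_width: 0.0617
```

Run:
```python
from h import *
s=telemetry.observe();print(s["clock"],s["position"],s["tool_rot"],s["grip_width"])
p,d=imaging.grab_frame("wrist");cv2.imwrite("pics/w1.png",p);np.save("w1.npy",d)
W=cloud("wrist",d,s)
hsv=cv2.cvtColor(p,cv2.COLOR_BGR2HSV)
m=cv2.inRange(hsv,(45,60,20),(95,255,255))
n,l,st,ce=cv2.connectedComponentsWithStats(m)
for i in range(1,n):
    if st[i,4]<300: continue
    q=W[(l==i)&(d>0)];print(st[i],ce[i])
    for lo,hi in((.009,.018),(.031,.041)):
        k=q[(q[:,2]>lo)&(q[:,2]<hi)]
        if len(k)>10:
            c,r=cv2.minEnclosingCircle(k[:,:2].astype(np.float32));print(lo,len(k),c,r,k[:,2].mean(),(k.min(0)+k.max(0))/2)
```

```text
1.1 [0.4429 0.3671 0.2002] [ 3.1414 -0.0005  3.1415] 0.061716698033596896
[ 356  137   56   55 2407] [383.6045 164.216 ]
0.009 1763 (0.41975197196006775, 0.47099271416664124) 0.028862202540040016 0.011069099320322084 [0.4199 0.4711 0.0135]
[ 244  149   74   72 3571] [281.66   187.6757]
0.009 2525 (0.4411329925060272, 0.3653646409511566) 0.03850729763507843 0.014492996683330801 [0.4409 0.3653 0.0148]
0.031 975 (0.4410724639892578, 0.365093469619751) 0.018019914627075195 0.036357777503958924 [0.4408 0.3649 0.0351]
[ 117  198   94   88 3586] [154.816  245.6866]
0.009 255 (0.5036928653717041, 0.2390299141407013) 0.0509004145860672 0.017305841185618707 [0.5019 0.2393 0.0156]
0.031 182 (0.4982147812843323, 0.24376443028450012) 0.0223006010055542 0.03622031849694847 [0.4971 0.2454 0.036 ]
```

View pics/w1.png

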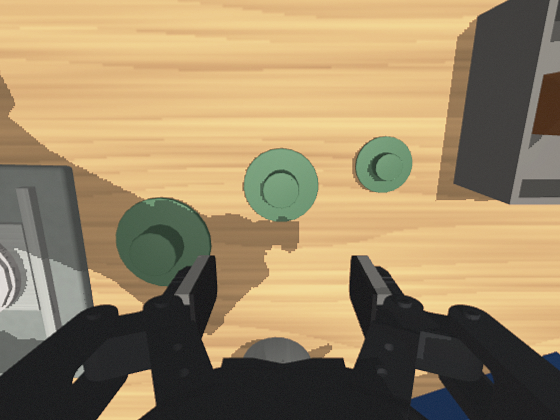

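The wrist view shows the middle lid at (281,188): flange radius 38.5 mm, height 36 mm, centred at (0.441, 0.365). The jaws are straddling it, so I'll descend.

>>> carry_out --pt "0.002 -0.002 0.05 0 0 0 70" --pt "0.002 -0.002 0.1 0 0 0 70" --pt "0.002 -0.002 0.145 0 0 0 70" --pt "0.002 -0.002 0.17 0 0 0 70" --pt "0.002 -0.002 0.182 0 0 0 70" --pt "0.002 -0.002 0.182 0 0 0 70" --pt "0.002 -0.002 0.182 0 0 0 200" --pt "0.002 -0.002 0.182 0 0 0 200" --pt "0.002 -0.002 0.182 0 0 0 200" --pt "0.002 -0.002 0.182 0 0 0 200" --force 30

```text
clock: 2.4
position: [0.4418, 0.3651, 0.0196]
tool_rot: [3.14, 0.001, -3.142]
force: [-1.7, -0.2, 7.9]
grip_width: 0.035
```

Run:
```python
from h import *
s=telemetry.observe();print(s["clock"],s["position"],s["tool_rot"],s["grip_width"],s["force"])
print(todelta((.45,.36,.16)),todelta((.455,.05,.22)))
```

```text
2.4 [0.4418 0.3651 0.0196] [ 3.1403  0.0012 -3.1415] 0.03495229231662812 [-1.6501 -0.1911  7.8814]
[-0.0084 -0.005  -0.1404  0.0013  0.0012  0.0001] [-0.0134 -0.3149 -0.2008  0.0013  0.0012  0.0001]
```

>>> carry_out --pt "0 0 -0.05 0 0 0 200" --pt "-0.005 -0.01 -0.11 0 0 0 200" --pt "-0.02 -0.06 -0.16 0 0 0 200" --pt "-0.03 -0.12 -0.2 0 0 0 200" --pt "-0.045 -0.18 -0.22 0 0 0 200" --pt "-0.06 -0.24 -0.22 0 0 0 200" --pt "-0.06 -0.29 -0.22 0 0 0 200" --pt "-0.06 -0.316 -0.22 0 0 0 200" --pt "-0.06 -0.316 -0.22 0 0 0 200" --pt "-0.06 -0.316 -0.22 0 0 0 200"

```text
clock: 3.65
position: [0.5014, 0.0493, 0.2388]
tool_rot: [3.141, 0.001, -3.141]
force: [-0.2, -0.0, -1.2]
grip_width: 0.0347
```

Run:
```python
from h import *
s=telemetry.observe();print(s["clock"],s["position"],s["tool_rot"],s["grip_width"],s["force"])
p,d=imaging.grab_frame("wrist");cv2.imwrite("pics/w2.png",p);np.save("w2.npy",d)
W=cloud("wrist",d,s);np.save("W2.npy",W)
z=W[...,2]
for lo,hi in((.044,.0475),(.049,.053),(.067,.073)):
    k=(z>lo)&(z<hi)&(W[...,0]>.42)&(W[...,0]<.62)&(abs(W[...,1]-.05)<.1)&(d>0)
    q=W[k];print(lo,len(q),q.min(0),q.max(0),(q.max(0)+q.min(0))/2,q.mean(0))
```

```text
3.65 [0.5014 0.0493 0.2388] [ 3.1411  0.0008 -3.1411] 0.034682477800897796 [-0.2324 -0.0263 -1.2397]
0.044 536 [ 0.4431 -0.0398  0.044 ] [0.6116 0.0902 0.0475] [0.5274 0.0252 0.0458] [0.4919 0.0478 0.0463]
0.049 388 [ 0.4429 -0.0396  0.0491] [0.6111 0.0843 0.0529] [0.527  0.0224 0.051 ] [0.4907 0.0477 0.0514]
0.067 453 [0.4433 0.0255 0.0672] [0.4508 0.0745 0.0727] [0.447  0.05   0.0699] [0.4469 0.0502 0.07  ]
```

View pics/w2.png

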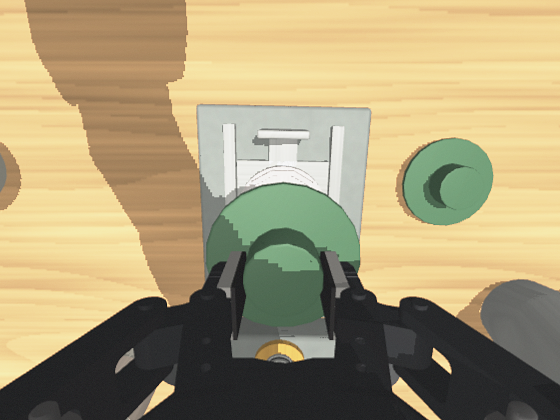

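The lid is held level. The tab shows at (284,134), and the upper arc of the collar is visible above the lid. I'll fit the tab and collar.

Run:
```python
from h import *
W=np.load("W2.npy");d=np.load("w2.npy");p=cv2.imread("pics/w2.png");z=W[...,2]
q=W[(z>.067)&(z<.073)&(W[...,0]>.43)&(W[...,0]<.46)&(abs(W[...,1]-.05)<.04)&(d>0)]
r=cv2.minAreaRect(q[:,:2].astype(np.float32));print("tab",r)
y=np.polyfit(q[:,1],q[:,0],1);print("yaw",-np.arctan(y[0]))
k=(z>.049)&(z<.0535)&(W[...,0]>.47)&(W[...,0]<.53)&(abs(W[...,1]-.05)<.045)
q=W[k][:,:2];q=q[q[:,0]<.515]
from scipy.optimize import least_squares
for R in(.0405,):
    o=least_squares(lambda c:np.hypot(*(q-c).T)-R,[.527,.048],loss='soft_l1',f_scale=.002);print(len(q),"collar",o.x,np.abs(o.fun).mean())
o=least_squares(lambda c:np.hypot(*(q-c[:2]).T)-c[2],[.527,.048,.04],loss='soft_l1',f_scale=.002);print(o.x)
# base plate edges: z ~.018
k=(abs(z-.018)<.004)&(W[...,0]>.40)&(W[...,0]<.56)&(abs(W[...,1]-.05)<.12)
q=W[k][:,:2];
l=[];rr=[]
for x in np.arange(.43,.49,.005):
    t=q[abs(q[:,0]-x)<.0025]; 
    if len(t)>20:l.append((x,t[:,1].min()));rr.append((x,t[:,1].max()))
print(q.min(0),q.max(0),np.polyfit(*np.array(l).T,1),np.polyfit(*np.array(rr).T,1))
print([(l[i][0],(l[i][1]+rr[i][1])/2) for i in range(len(l))])
# held lid
hsv=cv2.cvtColor(p,cv2.COLOR_BGR2HSV);m=cv2.inRange(hsv,(45,60,20),(95,255,255))>0;m[:, :200]=0;m[:,365:]=0
g=W[m&(d>0)]
for lo,hi in((.225,.24),(.25,.262)):
    t=g[(g[:,2]>lo)&(g[:,2]<hi)]
    if len(t):print("held",cv2.minEnclosingCircle(t[:,:2].astype(np.float32)),np.median(t[:,2]),len(t))
```

```text
tab ((0.4470062851905823, 0.05000840127468109), (0.007501893676817417, 0.0489775612950325), 0.027231406420469284)
yaw -0.015818731029461592
386 collar [0.5261 0.0484] 0.0013737471440911156
[0.5287 0.0484 0.0428]
[ 0.4179 -0.0467] [0.5597 0.1451] [-0.0178 -0.0364] [-0.0211  0.1538]
[(np.float64(0.43), np.float64(0.05001075972639196)), (np.float64(0.435), np.float64(0.05084065968940241)), (np.float64(0.44), np.float64(0.05023927973958586)), (np.float64(0.445), np.float64(0.05007599256289258)), (np.float64(0.45), np.float64(0.049522474976734815)), (np.float64(0.455), np.float64(0.05017372795610836)), (np.float64(0.46), np.float64(0.04992294346118181)), (np.float64(0.465), np.float64(0.04950640685813748)), (np.float64(0.47000000000000003), np.float64(0.049423015939794576)), (np.float64(0.47500000000000003), np.float64(0.049339514231067735)), (np.float64(0.48000000000000004), np.float64(0.04955248443330326)), (np.float64(0.48500000000000004), np.float64(0.04943280060374525))]
held ((0.5006976127624512, 0.04972745105624199), 0.03894628956913948) 0.23368048616858897 7882
held ((0.5003884434700012, 0.04947775602340698), 0.01824774593114853) 0.25561868647933716 4725
```

>>> carry_out --pt "-0.026 -0.001 0.03 0 0 0 200" --pt "-0.026 -0.001 0.08 0 0 0 200" --pt "-0.026 -0.001 0.125 0 0 0 200" --pt "-0.026 -0.001 0.155 0 0 0 200" --pt "-0.026 -0.001 0.166 0 0 0 200" --pt "-0.026 -0.001 0.172 0 0 0 200" --pt "-0.026 -0.001 0.173 0 0 0 200" --pt "-0.026 -0.001 0.173 0 0 0 200"

```text
clock: 4.7
position: [0.5278, 0.0478, 0.0661]
tool_rot: [3.141, 0.001, -3.141]
force: [0.1, -0.3, -1.4]
grip_width: 0.0348
```

Run:
```python
from h import *
s=telemetry.observe();print(s["clock"],s["position"],s["tool_rot"],s["grip_width"],s["force"])
```

```text
4.7 [0.5278 0.0478 0.0661] [ 3.1414  0.0012 -3.1414] 0.03475572191967501 [ 0.1051 -0.3346 -1.3664]
```

>>> carry_out --pt "0 0.0005 0.001 0 0 0 200" --pt "0 0.0005 0.001 0 0 0 70" --pt "0 0.0005 0.001 0 0 0 70" --pt "0 0.0005 0.001 0 0 0 70" --pt "0 0 -0.03 0 0 0 70" --pt "0 0 -0.08 0 0 0 70" --pt "0.04 0 -0.13 0 0 0 70" --pt "0.09 0 -0.15 0 0 0 70" --pt "0.09 0 -0.15 0 0 0 70"

```text
clock: 5.82
position: [0.4356, 0.0476, 0.2171]
tool_rot: [3.141, 0.002, -3.141]
force: [0.3, -0.4, 0.1]
grip_width: 0.062
```

Run:
```python
from h import *
s=telemetry.observe();print(s["clock"],s["position"],s["tool_rot"],s["grip_width"],s["force"])
p,d=imaging.grab_frame("wrist");cv2.imwrite("pics/w3.png",p);np.save("w3.npy",d)
W=cloud("wrist",d,s);np.save("W3.npy",W);z=W[...,2]
hsv=cv2.cvtColor(p,cv2.COLOR_BGR2HSV);m=cv2.inRange(hsv,(45,60,20),(95,255,255))>0
g=W[m&(d>0)];g=g[(abs(g[:,1]-.05)<.06)]
for lo,hi in((.055,.065),(.077,.086)):
    t=g[(g[:,2]>lo)&(g[:,2]<hi)]
    if len(t):
        A=np.c_[t[:,:2]-t[:,:2].mean(0),np.ones(len(t))];print("lid",cv2.minEnclosingCircle(t[:,:2].astype(np.float32)),np.median(t[:,2]),len(t),np.linalg.lstsq(A,t[:,2],rcond=None)[0])
q=W[(z>.067)&(z<.073)&(W[...,0]>.43)&(W[...,0]<.46)&(abs(W[...,1]-.05)<.04)&(d>0)]
print("tab",cv2.minAreaRect(q[:,:2].astype(np.float32)))
```

```text
5.825 [0.4356 0.0476 0.2171] [ 3.1413  0.0022 -3.141 ] 0.06201787956734918 [ 0.27   -0.4356  0.0686]
lid ((0.5273665189743042, 0.04816555231809616), 0.03867628052830696) 0.060658326786568406 2536 [ 0.0021 -0.0006  0.0607]
lid ((0.5268961787223816, 0.04798800125718117), 0.018092304468154907) 0.08258567494170227 1013 [ 0.0371 -0.0028  0.0824]
tab ((0.44668158888816833, 0.05007892847061157), (0.008197576738893986, 0.04861614108085632), 0.10533885657787323)
```

View pics/w3.png

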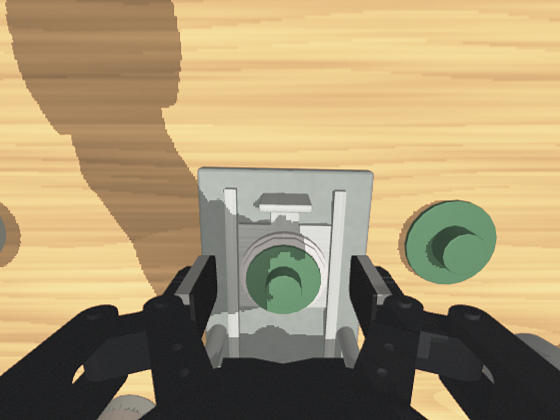

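The lid is seated at (0.527, 0.048), flange top at 60.7 mm and level. Next I'll push the tab with closed fingers.

>>> carry_out --pt "0.02 0.002 0.0 0 0 0 255" --pt "0.024 0.002 0.03 0 0 0 255" --pt "0.024 0.002 0.08 0 0 0 255" --pt "0.024 0.002 0.13 0 0 0 255" --pt "0.024 0.002 0.17 0 0 0 255" --pt "0.024 0.002 0.17 0 0 0 255" --pt "0.015 0.002 0.17 0 0 0 255" --pt "0.01 0.002 0.17 0 0 0 255" --pt "0.0 0.002 0.17 0 0 0 255" --pt "-0.01 0.002 0.17 0 0 0 255"

```text
clock: 7.12
position: [0.4481, 0.0495, 0.0459]
tool_rot: [-3.142, 0.0, 3.142]
force: [-3.6, -0.3, 2.7]
grip_width: -0.0001
```

>>> carry_out --pt "-0.006 0 0 0 0 0 255" --pt "-0.014 0 0 0 0 0 255" --pt "-0.022 0 0 0 0 0 255" --pt "-0.03 0 0 0 0 0 255" --pt "-0.038 0 0 0 0 0 255" --pt "-0.046 -0.001 0 0 0 0 255" --pt "-0.054 -0.001 0 0 0 0 255" --pt "-0.062 -0.001 0 0 0 0 255" --pt "-0.068 -0.001 0 0 0 0 255" --pt "-0.072 -0.001 0 0 0 0 255"

```text
clock: 8.38
position: [0.5197, 0.0486, 0.0453]
tool_rot: [-3.142, 0.0, -3.142]
force: [-4.2, -0.2, -1.3]
grip_width: -0.0003
```

Run:
```python
from h import *
s=telemetry.observe();print(s["clock"],s["position"],s["tool_rot"],s["grip_width"],s["force"])
p,d=imaging.grab_frame("wrist");cv2.imwrite("pics/w4.png",p)
```

```text
8.375 [0.5197 0.0486 0.0453] [-3.1415  0.     -3.1415] -0.00034376539231720406 [-4.2047 -0.2291 -1.2854]
```

View pics/w4.png

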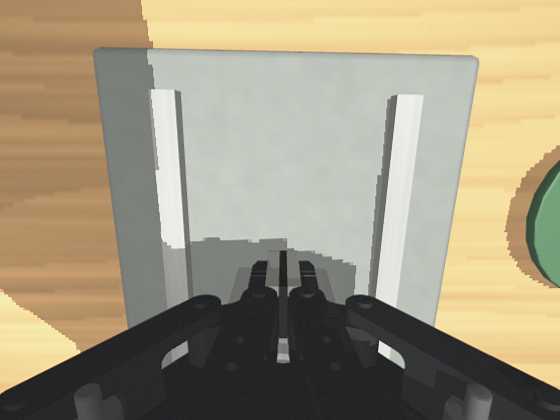

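>>> carry_out --pt "-0.003 0 0 0 0 0 255" --pt "-0.006 0 0 0 0 0 255" --pt "-0.008 0 0 0 0 0 255"

```text
clock: 8.8
position: [0.5234, 0.0483, 0.0449]
tool_rot: [-3.14, -0.008, -3.141]
force: [-34.4, 1.4, 25.8]
grip_width: -0.0005
```

>>> carry_out --pt "0.01 0 0 0 0 0 255" --pt "0.025 0 0 0 0 0 255" --pt "0.03 0 -0.04 0 0 0 200" --pt "0.03 0 -0.09 0 0 0 150" --pt "0.03 0.01 -0.15 0 0 0 120" --pt "0.02 0.02 -0.21 0 0 0 120" --pt "0 0.02 -0.26 0 0 0 120" --pt "-0.02 0.02 -0.27 0 0 0 120" --pt "-0.02 0.02 -0.27 0 0 0 120" --pt "-0.02 0.02 -0.27 0 0 0 120"

```text
clock: 10.05
position: [0.5468, 0.0686, 0.3147]
tool_rot: [-3.141, -0.001, -3.141]
force: [-0.4, -0.9, 0.2]
grip_width: 0.0453
```

Run:
```python
from h import *
s=telemetry.observe();print(s["clock"],s["position"],s["tool_rot"],s["grip_width"],s["force"])
p,d=imaging.grab_frame("wrist");cv2.imwrite("pics/w5.png",p);np.save("w5.npy",d)
W=cloud("wrist",d,s);np.save("W5.npy",W)
p,d=imaging.grab_frame("scene");cv2.imwrite("pics/s5.png",p)
cv2.imwrite("pics/s5z.png",cv2.resize(p[150:260,220:360],None,fx=5,fy=5,interpolation=cv2.INTER_CUBIC))
```

```text
10.05 [0.5468 0.0686 0.3147] [-3.1414 -0.0006 -3.1414] 0.0453448809865613 [-0.4337 -0.8502  0.2446]
```

View pics/w5.png

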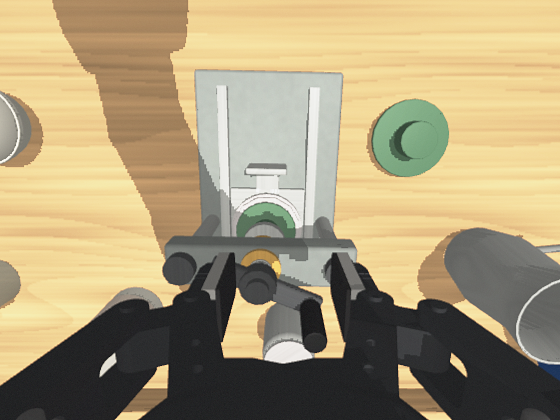

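View pics/s5z.png

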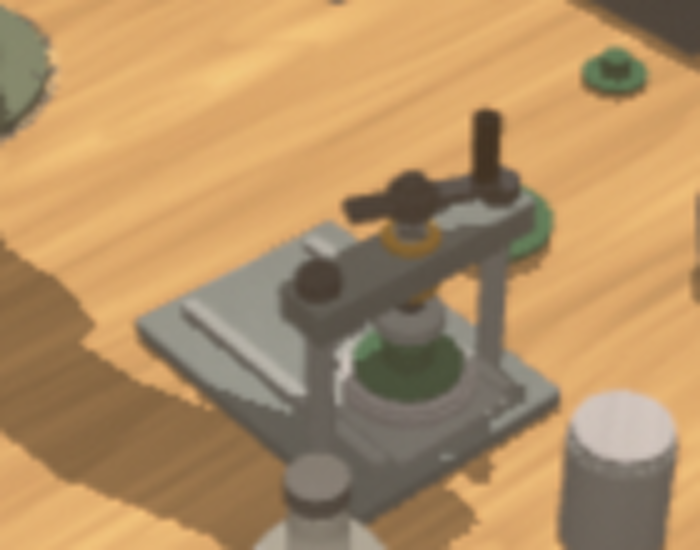

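Both views show the tray home with the lid under the foot. In the wrist view the handle runs from its base at (312,300) to its top at (314,340), and the hub is at (257,283). I'll take their positions from depth.

```bash
python3 - <<'E'
from h import *
W=np.load("W5.npy");d=np.load("w5.npy");z=W[...,2];v,u=np.mgrid[:420,:560]
k=(z>.18)&(z<.27)&(W[...,0]>.55)&(W[...,0]<.72)&(abs(W[...,1]-.06)<.1)&(d>0)
B=(u>238)&(u<330)&(v>255)&(v<352)
for lo,hi in((.205,.225),(.225,.243),(.246,.258)):
    q=W[k&B&(z>lo)&(z<hi)&(W[...,1]>.075)]
    if len(q):print("handle",lo,len(q),q.min(0),q.max(0),q.mean(0))
q=W[k&B&(u<275)&(z>.2)];print("hub",q.min(0),q.max(0),(q.min(0)+q.max(0))/2,len(q))
t=q[q[:,2]>q[:,2].max()-.006];print("hubtop",(t.min(0)+t.max(0))/2,t.max(0)-t.min(0))
# handle top: ray at several pixels
k2=k&(W[...,1]>.075)&B&(z>.243)
print(np.c_[u[k2],v[k2],W[k2]][::12])
# tray
q=W[(z>.066)&(z<.074)&(W[...,0]>.5)&(W[...,0]<.57)&(abs(W[...,1]-.05)<.04)&(v<190)]
print("tab",cv2.minAreaRect(q[:,:2].astype(np.float32)))
# caps
for a,b in((150,200),(318,342)):
    q=W[(u>a)&(u<b)&(v>230)&(v<290)&(abs(z-.177)<.004)];print("cap",len(q),(q.min(0)+q.max(0))/2,q.max(0)-q.min(0))
E
python3 - <<'E'
import cv2
p=cv2.imread("pics/w5.png");cv2.imwrite("pics/w5z.png",cv2.resize(p[220:370,150:370],None,fx=3.6,fy=3.6,interpolation=cv2.INTER_CUBIC))
E
```

```text
handle 0.205 257 [0.6285 0.0815 0.2054] [0.6393 0.1017 0.225 ] [0.6315 0.0914 0.2162]
handle 0.225 309 [0.6284 0.0831 0.225 ] [0.6401 0.1019 0.243 ] [0.6315 0.0914 0.2343]
handle 0.246 532 [0.6283 0.0832 0.246 ] [0.6464 0.1017 0.2551] [0.6361 0.0921 0.2522]
hub [0.6012 0.0308 0.2   ] [0.6353 0.0614 0.2161] [0.6182 0.0461 0.208 ] 1200
hubtop [0.6188 0.0467 0.2131] [0.0203 0.0195 0.0059]
[[311.     324.       0.6293   0.0905   0.2436]
 [312.     325.       0.6295   0.0912   0.2445]
 [309.     326.       0.6299   0.0888   0.2453]
 [305.     327.       0.6321   0.0859   0.2434]
 [317.     327.       0.63     0.0948   0.2463]
 [312.     328.       0.6295   0.0908   0.2483]
 [303.     329.       0.6341   0.0845   0.2431]
 [315.     329.       0.6292   0.0929   0.2498]
 [306.     330.       0.6317   0.0864   0.2475]
 [318.     330.       0.6299   0.0952   0.25  ]
 [307.     331.       0.6305   0.087    0.2504]
 [319.     331.       0.6295   0.0957   0.2517]
 [308.     332.       0.6303   0.0876   0.2519]
 [320.     332.       0.6295   0.0963   0.253 ]
 [308.     333.       0.6306   0.0875  
[... 1162 characters left out ...]
[314.     345.       0.6403   0.0921   0.2536]
 [304.     346.       0.6421   0.0848   0.2524]
 [316.     346.       0.6412   0.0936   0.2536]
 [307.     347.       0.6423   0.087    0.2532]
 [319.     347.       0.6423   0.0959   0.2532]
 [311.     348.       0.6431   0.09     0.2533]
 [323.     348.       0.6437   0.099    0.2527]
 [317.     349.       0.6444   0.0945   0.2528]
 [312.     350.       0.6443   0.0907   0.254 ]
 [310.     351.       0.6455   0.0893   0.2536]]
tab ((0.5389575362205505, 0.04797138646245003), (0.04968656599521637, 0.00824037380516529), 88.64682006835938)
cap 776 [ 0.6166 -0.0313  0.1764] [0.0303 0.0298 0.0062]
cap 78 [0.6197 0.1118 0.1759] [0.0208 0.0046 0.0055]
```

View pics/w5z.png

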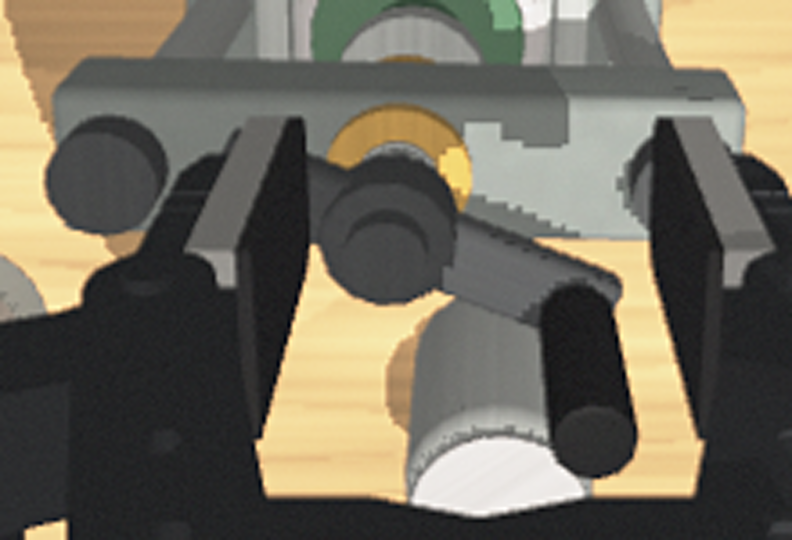

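>>> carry_out --pt "-0.045 0.012 0 0 0 0 165" --pt "-0.091 0.024 0 0 0 0 165" --pt "-0.091 0.024 0.02 0 0 0 165" --pt "-0.091 0.024 0.05 0 0 0 165" --pt "-0.091 0.024 0.08 0 0 0 165" --pt "-0.091 0.024 0.095 0 0 0 165" --pt "-0.091 0.024 0.095 0 0 0 165"

```text
clock: 11.02
position: [0.638, 0.0926, 0.2197]
tool_rot: [-3.141, -0.001, -3.141]
force: [0.8, -0.4, -0.1]
grip_width: 0.0301
```

Run:
```python
from h import *
s=telemetry.observe();print(s["clock"],s["position"],s["tool_rot"],s["grip_width"],s["force"],s["moment"])
p,d=imaging.grab_frame("wrist");cv2.imwrite("pics/w6.png",p[150:])
```

```text
11.025 [0.638  0.0926 0.2197] [-3.1413 -0.0014 -3.1414] 0.030145119189687264 [ 0.8393 -0.4056 -0.1101] [-0.0019 -0.0043  0.0103]
```

View pics/w6.png

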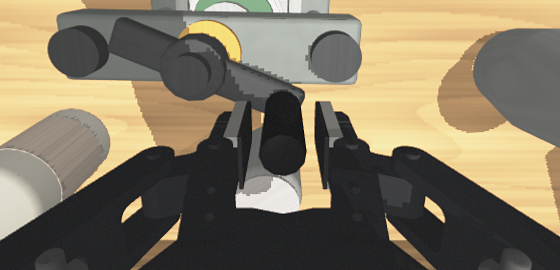

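```bash
cat > arc.py <<'E'
import sys; from h import *
# usage: arc a_start a_end n [axx axy R]   (screw-turn from start D, rad)
D0,D1,n=float(sys.argv[1]),float(sys.argv[2]),int(sys.argv[3])
ax=np.array([float(sys.argv[4]),float(sys.argv[5])]) if len(sys.argv)>5 else np.array([.6185,.0465])
R=.05
def P(D):
    f=1.18-D; return np.array([ax[0]+R*np.cos(f),ax[1]+R*np.sin(f),.22-.012*D/2/np.pi])
o=P(D0)
for i in range(1,n+1):
    q=P(D0+(D1-D0)*i/n)-o; print([round(-q[0],4),round(q[1],4),round(-q[2],4),0,0,0,200],end=", ")
print()
E
cat > rd.py <<'E'
import sys,json;from h import *
ax=np.array([.6185,.0465])
if len(sys.argv)>2: ax=np.array([float(sys.argv[1]),float(sys.argv[2])])
s=telemetry.observe();r=s["position"][:2]-ax;f=np.arctan2(r[1],r[0]);F=s["force"]
t=np.array([np.sin(f),-np.cos(f)])
print("t",s["clock"],"pos",s["position"],"phi",f,"turn",(1.18-f)%(2*np.pi),"R",np.hypot(*r),"Ft(resist)",-F[:2]@t,"Frad",F[:2]@r/np.hypot(*r),"Fz",F[2],"w",s["grip_width"],"rot",s["tool_rot"], "qd",abs(s["qd"]).max())
open("log.txt","a").write(json.dumps([s["clock"],*s["position"],*F])+"\n")
E
python3 arc.py 0 0.5 5
```

```text
[np.float64(-0.0045), np.float64(-0.0021), np.float64(0.0002), 0, 0, 0, 200], [np.float64(-0.0088), np.float64(-0.0047), np.float64(0.0004), 0, 0, 0, 200], [np.float64(-0.0128), np.float64(-0.0077), np.float64(0.0006), 0, 0, 0, 200], [np.float64(-0.0165), np.float64(-0.0111), np.float64(0.0008), 0, 0, 0, 200], [np.float64(-0.0198), np.float64(-0.0148), np.float64(0.001), 0, 0, 0, 200],
```

>>> carry_out --pt "0 0 0 0 0 0 220" --pt "0 0 0 0 0 0 220" --pt "0 0 0 0 0 0 220" --pt "0 0 0 0 0 0 220" --force 45

```text
clock: 11.58
position: [0.6389, 0.0926, 0.2216]
tool_rot: [3.141, 0.002, 3.142]
force: [-1.6, -2.0, 7.0]
grip_width: 0.0177
```

```bash
python3 rd.py
```

```text
t 11.575 pos [0.6389 0.0926 0.2216] phi 1.1534689115591121 turn 0.026531088440887807 R 0.050389956026097485 Ft(resist) 0.6614832265873615 Frad -2.438394646663868 Fz 6.954785160097049 w 0.017679577544426135 rot [3.1414 0.0019 3.1415] qd 0.001312825318866121
```

>>> carry_out --pt "-0.0045 -0.0021 0.0 0 0 0 220" --pt "-0.0088 -0.0047 0.0 0 0 0 220" --pt "-0.0128 -0.0077 0.0 0 0 0 220" --pt "-0.0165 -0.0111 0.0 0 0 0 220" --pt "-0.0198 -0.0148 0.0 0 0 0 220"

```text
clock: 12.2
position: [0.6576, 0.0787, 0.2207]
tool_rot: [3.141, -0.001, -3.141]
force: [-8.0, 1.6, 1.5]
grip_width: 0.0175
```

```bash
python3 rd.py; sed -i 's/round(-q\[0\],4),round(q\[1\],4),round(-q\[2\],4)/*[float(round(x,4)) for x in(-q[0],q[1],-q[2])]/' arc.py; python3 arc.py 0.5 2.0 10
```

```text
t 12.2 pos [0.6576 0.0787 0.2207] phi 0.688526597352204 turn 0.49147340264779593 R 0.05061000917475785 Ft(resist) 6.316867016550604 Frad -5.152649480283109 Fz 1.512976991021219 w 0.017456266082010192 rot [ 3.1406 -0.0011 -3.1408] qd 0.06448202685365909
[-0.0043, -0.0062, 0.0003, 0, 0, 0, 200], [-0.0076, -0.0129, 0.0006, 0, 0, 0, 200], [-0.0098, -0.02, 0.0009, 0, 0, 0, 200], [-0.011, -0.0274, 0.0011, 0, 0, 0, 200], [-0.011, -0.0349, 0.0014, 0, 0, 0, 200], [-0.0099, -0.0424, 0.0017, 0, 0, 0, 200], [-0.0077, -0.0495, 0.002, 0, 0, 0, 200], [-0.0045, -0.0563, 0.0023, 0, 0, 0, 200], [-0.0003, -0.0625, 0.0026, 0, 0, 0, 200], [0.0048, -0.068, 0.0029, 0, 0, 0, 200],
```

>>> carry_out --pt "-0.0043 -0.0062 0.0003 0 0 0 220" --pt "-0.0076 -0.0129 0.0006 0 0 0 220" --pt "-0.0098 -0.02 0.0009 0 0 0 220" --pt "-0.011 -0.0274 0.0011 0 0 0 220" --pt "-0.011 -0.0349 0.0014 0 0 0 220" --pt "-0.0099 -0.0424 0.0017 0 0 0 220" --pt "-0.0077 -0.0495 0.002 0 0 0 220" --pt "-0.0045 -0.0563 0.0023 0 0 0 220" --pt "-0.0003 -0.0625 0.0026 0 0 0 220" --pt "0.0048 -0.068 0.0029 0 0 0 220"

```text
clock: 13.45
position: [0.6542, 0.0109, 0.218]
tool_rot: [3.14, 0.002, -3.141]
force: [6.6, 4.1, -3.1]
grip_width: 0.018
```

```bash
python3 rd.py; python3 arc.py 2.0 3.4 10
```

```text
t 13.45 pos [0.6542 0.0109 0.218 ] phi -0.7842880060358342 turn 1.964288006035834 R 0.050393153211154215 Ft(resist) 7.593928754390779 Frad 1.7998376286269948 Fz -3.1375788437310037 w 0.017994775297846995 rot [ 3.1401  0.0024 -3.1406] qd 0.12822662913897664
[0.0054, -0.0044, 0.0003, 0, 0, 0, 200], [0.0114, -0.008, 0.0005, 0, 0, 0, 200], [0.0179, -0.0107, 0.0008, 0, 0, 0, 200], [0.0246, -0.0125, 0.0011, 0, 0, 0, 200], [0.0316, -0.0134, 0.0013, 0, 0, 0, 200], [0.0386, -0.0132, 0.0016, 0, 0, 0, 200], [0.0455, -0.0121, 0.0019, 0, 0, 0, 200], [0.0522, -0.0101, 0.0021, 0, 0, 0, 200], [0.0585, -0.0071, 0.0024, 0, 0, 0, 200], [0.0643, -0.0033, 0.0027, 0, 0, 0, 200],
```

>>> carry_out --pt "0.0054 -0.0044 0.0003 0 0 0 220" --pt "0.0114 -0.008 0.0005 0 0 0 220" --pt "0.0179 -0.0107 0.0008 0 0 0 220" --pt "0.0246 -0.0125 0.0011 0 0 0 220" --pt "0.0316 -0.0134 0.0013 0 0 0 220" --pt "0.0386 -0.0132 0.0016 0 0 0 220" --pt "0.0455 -0.0121 0.0019 0 0 0 220" --pt "0.0522 -0.0101 0.0021 0 0 0 220" --pt "0.0585 -0.0071 0.0024 0 0 0 220" --pt "0.0643 -0.0033 0.0027 0 0 0 220"

```text
clock: 14.7
position: [0.5898, 0.0059, 0.2153]
tool_rot: [-3.141, 0.002, 3.141]
force: [6.9, -3.4, -3.1]
grip_width: 0.0175
```

```bash
python3 rd.py; python3 arc.py 3.4 3.7 3;python3 arc.py 3.7 4.0 3;python3 arc.py 4.0 4.3 3; python3 arc.py 4.3 4.6 3
```

```text
t 14.7 pos [0.5898 0.0059 0.2153] phi -2.185677526404362 turn 3.3656775264043617 R 0.04969154301052904 Ft(resist) 7.611742042256842 Frad -1.1769955628517073 Fz -3.0976623850669585 w 0.017514027474163658 rot [-3.1409  0.0024  3.1411] qd 0.12431910760290274
[0.0038, 0.0032, 0.0002, 0, 0, 0, 200], [0.0073, 0.0068, 0.0004, 0, 0, 0, 200], [0.0104, 0.0107, 0.0006, 0, 0, 0, 200], 
[0.0027, 0.0042, 0.0002, 0, 0, 0, 200], [0.005, 0.0087, 0.0004, 0, 0, 0, 200], [0.0068, 0.0133, 0.0006, 0, 0, 0, 200], 
[0.0013, 0.0048, 0.0002, 0, 0, 0, 200], [0.0022, 0.0097, 0.0004, 0, 0, 0, 200], [0.0026, 0.0147, 0.0006, 0, 0, 0, 200], 
[-0.0001, 0.005, 0.0002, 0, 0, 0, 200], [-0.0008, 0.01, 0.0004, 0, 0, 0, 200], [-0.0019, 0.0148, 0.0006, 0, 0, 0, 200],
```

>>> carry_out --pt "0.0038 0.0032 0.0002 0 0 0 220" --pt "0.0073 0.0068 0.0004 0 0 0 220" --pt "0.0104 0.0107 0.0006 0 0 0 220" --pt "0.0131 0.0149 0.0008 0 0 0 220" --pt "0.0154 0.0194 0.001 0 0 0 220" --pt "0.0172 0.024 0.0012 0 0 0 220"

```text
clock: 15.45
position: [0.5721, 0.0294, 0.2141]
tool_rot: [-3.14, 0.001, 3.141]
force: [0.1, -7.6, -0.5]
grip_width: 0.0177
```

```bash
python3 rd.py
```

```text
t 15.45 pos [0.5721 0.0294 0.2141] phi -2.787524483049673 turn 3.967524483049673 R 0.04943340096074263 Ft(resist) 7.142721391766567 Frad 2.4917151097585237 Fz -0.48162323414199615 w 0.017651557136084055 rot [-3.1402  0.001   3.1407] qd 0.07147696409034933
```

>>> carry_out --pt "0.0013 0.0048 0.0002 0 0 0 220" --pt "0.0022 0.0097 0.0004 0 0 0 220" --pt "0.0026 0.0147 0.0006 0 0 0 220"

```text
clock: 15.82
position: [0.5692, 0.0441, 0.2135]
tool_rot: [-3.14, 0.0, 3.141]
force: [-2.7, -7.1, 3.0]
grip_width: 0.0177
```

```bash
python3 rd.py; for i in 4.6 4.9 5.2 5.5 5.8 6.1 6.4 6.7; do python3 arc.py $i $(python3 -c "print($i+.3)") 3;done
```

```text
t 15.825 pos [0.5692 0.0441 0.2135] phi -3.0930019807211075 turn 4.273001980721108 R 0.0493234400048106 Ft(resist) 6.9874126495133 Frad 3.064204884807844 Fz 2.9688086782989633 w 0.01770877604486099 rot [-3.1402  0.0002  3.1407] qd 0.07502915937285495
[-0.0016, 0.0047, 0.0002, 0, 0, 0, 200], [-0.0037, 0.0093, 0.0004, 0, 0, 0, 200], [-0.0062, 0.0136, 0.0006, 0, 0, 0, 200], 
[-0.0029, 0.004, 0.0002, 0, 0, 0, 200], [-0.0063, 0.0078, 0.0004, 0, 0, 0, 200], [-0.0099, 0.0112, 0.0006, 0, 0, 0, 200], 
[-0.004, 0.003, 0.0002, 0, 0, 0, 200], [-0.0083, 0.0056, 0.0004, 0, 0, 0, 200], [-0.0128, 0.0077, 0.0006, 0, 0, 0, 200], 
[-0.0047, 0.0017, 0.0002, 0, 0, 0, 200], [-0.0096, 0.0029, 0.0004, 0, 0, 0, 200], [-0.0145, 0.0036, 0.0006, 0, 0, 0, 200], 
[-0.005, 0.0002, 0.0002, 0, 0, 0, 200], [-0.01, -0.0001, 0.0004, 0, 0, 0, 200], [-0.0149, -0.0009, 0.0006, 0, 0, 0, 200], 
[-0.0048, -0.0013, 0.0002, 0, 0, 0, 200], [-0.0095, -0.003, 0.0004, 0, 0, 0, 200], [-0.014, -0.0052, 0.0006, 0, 0, 0, 200], 
[-0.0042, -0.0026, 0.0002, 0, 0, 0, 200], [-0.0082, -0.0057, 0.0004, 0, 0, 0, 200], [-0.0118, -0.0091, 0.0006, 0, 0, 0, 200], 
[-0.0033, -0.0038, 0.0002, 0, 0, 0, 200], [-0.0061, -0.0079, 0.0004, 0, 0, 0, 200], [-0.0086, -0.0122, 0.0006, 0, 0, 0, 200],
```

>>> carry_out --pt "-0.0001 0.005 0.0002 0 0 0 220" --pt "-0.0008 0.01 0.0004 0 0 0 220" --pt "-0.0019 0.0148 0.0006 0 0 0 220"

```text
clock: 16.2
position: [0.5709, 0.0592, 0.2129]
tool_rot: [-3.14, -0.0, 3.141]
force: [-5.0, -5.4, 4.2]
grip_width: 0.0176
```

```bash
python3 rd.py
```

```text
t 16.2 pos [0.5709 0.0592 0.2129] phi 2.881501699904153 turn 4.5816836072754334 R 0.049295728517366785 Ft(resist) 6.52539551286791 Frad 3.3900855586034377 Fz 4.155160039793927 w 0.017647973747587913 rot [-3.1405 -0.0004  3.1409] qd 0.06523186888373529
```

>>> carry_out --pt "-0.0016 0.0047 0.0002 0 0 0 220" --pt "-0.0037 0.0093 0.0004 0 0 0 220" --pt "-0.0062 0.0136 0.0006 0 0 0 220"

```text
clock: 16.58
position: [0.5769, 0.0731, 0.2123]
tool_rot: [-3.141, -0.001, 3.141]
force: [-6.0, -3.2, 5.4]
grip_width: 0.0178
```

```bash
python3 rd.py
```

```text
t 16.575 pos [0.5769 0.0731 0.2123] phi 2.5717184877081807 turn 4.891466819471406 R 0.049367691619328156 Ft(resist) 5.921330437687802 Frad 3.311314241701377 Fz 5.447739257488918 w 0.01775457306513798 rot [-3.1408 -0.0008  3.1412] qd 0.06347289903137879
```

>>> carry_out --pt "-0.0029 0.004 0.0002 0 0 0 220" --pt "-0.0063 0.0078 0.0004 0 0 0 220" --pt "-0.0099 0.0112 0.0006 0 0 0 220"

```text
clock: 16.95
position: [0.5869, 0.0847, 0.2117]
tool_rot: [-3.141, -0.001, 3.142]
force: [-6.7, -3.7, 5.7]
grip_width: 0.0176
```

```bash
python3 rd.py
```

```text
t 16.95 pos [0.5869 0.0847 0.2117] phi 2.2628485812271952 turn 5.200336725952391 R 0.04955514794897621 Ft(resist) 7.517189007312537 Frad 1.3787684626527374 Fz 5.679453199104176 w 0.017637299280356924 rot [-3.1411 -0.0007  3.1416] qd 0.08677583933588529
```

>>> carry_out --pt "-0.004 0.003 0.0002 0 0 0 220" --pt "-0.0083 0.0056 0.0004 0 0 0 220" --pt "-0.0128 0.0077 0.0006 0 0 0 220"

```text
clock: 17.32
position: [0.5997, 0.0926, 0.2111]
tool_rot: [-3.141, -0.001, -3.141]
force: [-6.6, -1.7, 6.0]
grip_width: 0.0177
```

```bash
python3 rd.py
```

```text
t 17.325 pos [0.5997 0.0926 0.2111] phi 1.958844193237827 turn 5.504341113941759 R 0.04975629702147528 Ft(resist) 6.775017200360733 Frad 0.905752579973493 Fz 6.0183115226404285 w 0.017719234708865498 rot [-3.1414 -0.0008 -3.1414] qd 0.10277735445358387
```

>>> carry_out --pt "-0.0047 0.0017 0.0002 0 0 0 220" --pt "-0.0096 0.0029 0.0004 0 0 0 220" --pt "-0.0145 0.0036 0.0006 0 0 0 220"

```text
clock: 17.7
position: [0.6142, 0.0963, 0.2105]
tool_rot: [3.142, -0.001, -3.141]
force: [-7.0, -1.1, 5.5]
grip_width: 0.0178
```

```bash
python3 rd.py
```

```text
t 17.7 pos [0.6142 0.0963 0.2105] phi 1.6564211851164625 turn 5.806764122063123 R 0.049965611884051214 Ft(resist) 7.113870697605386 Frad -0.45778422789940415 Fz 5.464188161702678 w 0.017779336199637556 rot [ 3.1415 -0.0007 -3.1413] qd 0.10861439058765704
```

>>> carry_out --pt "-0.005 0.0002 0.0002 0 0 0 220" --pt "-0.01 -0.0001 0.0004 0 0 0 220" --pt "-0.0149 -0.0009 0.0006 0 0 0 220"

```text
clock: 18.08
position: [0.6289, 0.0956, 0.21]
tool_rot: [3.141, -0.001, -3.141]
force: [-9.3, 0.4, 7.9]
grip_width: 0.0174
```

```bash
python3 rd.py
```

```text
t 18.075 pos [0.6289 0.0956 0.21  ] phi 1.362095959479062 turn 6.101089347700524 R 0.050208355387119645 Ft(resist) 9.150891658302655 Frad -1.5070670126119032 Fz 7.859996871065973 w 0.017366278027231848 rot [ 3.1413 -0.0011 -3.1411] qd 0.10280484422285936
```

```bash
python3 arc.py 6.1 6.25 2;python3 arc.py 6.25 6.4 2; python3 arc.py 6.4 6.55 2
```

```text
[-0.0036, -0.0009, 0.0001, 0, 0, 0, 200], [-0.0072, -0.0021, 0.0003, 0, 0, 0, 200], 
[-0.0035, -0.0014, 0.0001, 0, 0, 0, 200], [-0.0068, -0.0031, 0.0003, 0, 0, 0, 200], 
[-0.0032, -0.0019, 0.0001, 0, 0, 0, 200], [-0.0063, -0.0041, 0.0003, 0, 0, 0, 200],
```

>>> carry_out --pt "-0.0036 -0.0009 0.0001 0 0 0 220" --pt "-0.0072 -0.0021 0.0003 0 0 0 220"

```text
clock: 18.32
position: [0.636, 0.0937, 0.2097]
tool_rot: [3.141, -0.001, -3.141]
force: [-9.3, 0.7, 9.1]
grip_width: 0.0179
```

```bash
python3 rd.py
```

```text
t 18.325 pos [0.636  0.0937 0.2097] phi 1.2151153607475593 turn 6.248069946432027 R 0.05031614727022432 Ft(resist) 9.009320209221743 Frad -2.5588465761698624 Fz 9.086914751465223 w 0.017927391031011233 rot [ 3.1411 -0.0012 -3.141 ] qd 0.07629203922689072
```

>>> carry_out --pt "-0.0035 -0.0014 0.0001 0 0 0 220" --pt "-0.0068 -0.0031 0.0003 0 0 0 220"

```text
clock: 18.58
position: [0.6428, 0.0907, 0.2095]
tool_rot: [3.141, -0.001, -3.141]
force: [-9.8, 2.3, 9.7]
grip_width: 0.0179
```

```bash
python3 rd.py
```

```text
t 18.575 pos [0.6428 0.0907 0.2095] phi 1.0684272056245883 turn 0.11157279437541168 R 0.05045750686884451 Ft(resist) 9.713017374984432 Frad -2.728753661523997 Fz 9.672969773161169 w 0.017878499063534888 rot [ 3.1408 -0.0011 -3.1409] qd 0.06934767061734382
```

>>> carry_out --pt "-0.0032 -0.0019 0.0001 0 0 0 220" --pt "-0.0063 -0.0041 0.0003 0 0 0 220"

```text
clock: 18.82
position: [0.649, 0.0868, 0.2092]
tool_rot: [3.141, -0.001, -3.141]
force: [-10.1, 2.5, 9.3]
grip_width: 0.0176
```

```bash
python3 rd.py;python3 arc.py 6.55 6.75 2; python3 arc.py 6.75 7.0 3
```

```text
t 18.825 pos [0.649  0.0868 0.2092] phi 0.9224093675933019 turn 0.257590632406698 R 0.050527307125872174 Ft(resist) 9.543501955181897 Frad -4.049527498770446 Fz 9.338847191793363 w 0.017620908111448116 rot [ 3.1407 -0.0013 -3.1408] qd 0.06347326365807608
[-0.0038, -0.0032, 0.0002, 0, 0, 0, 200], [-0.0073, -0.0069, 0.0004, 0, 0, 0, 200], 
[-0.0026, -0.0033, 0.0002, 0, 0, 0, 200], [-0.0049, -0.0067, 0.0003, 0, 0, 0, 200], [-0.0069, -0.0104, 0.0005, 0, 0, 0, 200],
```

>>> carry_out --pt "-0.0038 -0.0032 0.0002 0 0 0 220" --pt "-0.0073 -0.0069 0.0004 0 0 0 220" --pt "-0.0099 -0.0102 0.0006 0 0 0 220" --pt "-0.0122 -0.0136 0.0007 0 0 0 220" --pt "-0.0142 -0.0173 0.0009 0 0 0 220"

```text
clock: 19.45
position: [0.6633, 0.0704, 0.2084]
tool_rot: [3.14, -0.001, -3.14]
force: [-9.0, 6.8, 9.9]
grip_width: 0.0177
```

```bash
python3 rd.py;python3 arc.py 7.0 7.3 3; python3 arc.py 7.0 7.58 6
```

```text
t 19.45 pos [0.6633 0.0704 0.2084] phi 0.4892145077339746 turn 0.6907854922660253 R 0.050769428673145545 Ft(resist) 10.194439989985504 Frad -4.7526416731117855 Fz 9.935090635133667 w 0.01769093965098769 rot [ 3.1396 -0.0009 -3.1402] qd 0.051820623863147806
[-0.002, -0.0046, 0.0002, 0, 0, 0, 200], [-0.0035, -0.0093, 0.0004, 0, 0, 0, 200], [-0.0046, -0.0142, 0.0006, 0, 0, 0, 200], 
[-0.0019, -0.0044, 0.0002, 0, 0, 0, 200], [-0.0035, -0.009, 0.0004, 0, 0, 0, 200], [-0.0045, -0.0137, 0.0006, 0, 0, 0, 200], [-0.0051, -0.0185, 0.0007, 0, 0, 0, 200], [-0.0053, -0.0233, 0.0009, 0, 0, 0, 200], [-0.0049, -0.0282, 0.0011, 0, 0, 0, 200],
```

>>> carry_out --pt "-0.0019 -0.0044 0.0002 0 0 0 220" --pt "-0.0035 -0.009 0.0004 0 0 0 220" --pt "-0.0045 -0.0137 0.0006 0 0 0 220" --pt "-0.0051 -0.0185 0.0007 0 0 0 220" --pt "-0.0053 -0.0233 0.0009 0 0 0 220" --pt "-0.0049 -0.0282 0.0011 0 0 0 220"

```text
clock: 20.2
position: [0.6691, 0.0433, 0.2074]
tool_rot: [3.138, 0.001, -3.139]
force: [-1.8, 11.9, 4.6]
grip_width: 0.0173
```

```bash
python3 rd.py
python3 - <<'E'
import json,numpy as np
from scipy.optimize import least_squares
L=np.array([json.loads(l) for l in open("log.txt")])[1:]
c=least_squares(lambda c:np.hypot(L[:,1]-c[0],L[:,2]-c[1])-c[2],[.6185,.0465,.05]).x;print(c)
f=np.unwrap(np.arctan2(L[:,2]-c[1],L[:,1]-c[0]));D=1.18-f
Ft=-(L[:,4]*np.sin(f)-L[:,5]*np.cos(f))
print(np.c_[D,Ft])
# fit F = b + bias(x,y) + step model
best=[]
for a0 in np.arange(4.8,6.9,.05):
    on=(D>a0)
    m=on*(2.3+1.59*(D-a0))
    A=np.c_[np.ones(len(D)),np.sin(f),np.cos(f)]
    x,r,*_=np.linalg.lstsq(A,Ft-m,rcond=None);best.append((np.sqrt(np.mean((A@x+m-Ft)**2)),a0,x))
best.sort(key=lambda b:b[0])
for b in best[:8]:print(b)
E
```

```text
t 20.2 pos [0.6691 0.0433 0.2074] phi -0.06311573283516685 turn 1.2431157328351667 R 0.05068945419106935 Ft(resist) 11.793531096755066 Frad -2.542714502396731 Fz 4.60331504755189 w 0.017305114858496742 rot [ 3.1381  0.0012 -3.1394] qd 0.05727194795938776
[0.61921792 0.0465272  0.05003347]
[[ 0.48277695  6.36143734]
 [ 1.97483457  7.61248817]
 [ 3.37706272  7.59784869]
 [ 3.9719822   7.15375776]
 [ 4.27315596  6.9878844 ]
 [ 4.57746397  6.51103252]
 [ 4.88325528  5.89394011]
 [ 5.18893325  7.50097783]
 [ 5.49084597  6.76217739]
 [ 5.79241271  7.11970774]
 [ 6.08716525  9.17098846]
 [ 6.23481117  9.04245451]
 [ 6.38245789  9.74584601]
 [ 6.52967635  9.58786125]
 [ 6.96771889 10.22395367]
 [ 7.52775028 11.78983372]]
(np.float64(0.3951586073717967), np.float64(6.049999999999995), array([ 7.03219357, -0.43379349,  0.02180834]))
(np.float64(0.39877960978020494), np.float64(5.999999999999996), array([ 7.00789909, -0.45094168, -0.0121757 ]))
(np.float64(0.4041458052582328), np.float64(5.949999999999996), array([ 6.9836046 , -0.46808987, -0.04615974]))
(np.float64(0.41118887287247496), np.float64(5.899999999999996), array([ 6.95931011, -0.48523806, -0.08014378]))
(np.float64(0.4198244263681969), np.float64(5.849999999999996), array([ 6.93501563, -0.50238625, -0.11412782]))
(np.float64(0.429956522582892), np.float64(5.799999999999996), array([ 6.91072114, -0.51953444, -0.14811186]))
(np.float64(0.5260770735408871), np.float64(5.7499999999999964), array([ 6.84545872, -0.80727327, -0.12363733]))
(np.float64(0.5384294028630933), np.float64(5.699999999999997), array([ 6.81978851, -0.83350806, -0.15565829]))
```

>>> carry_out --pt "0 0 0 0 0 0 220" --pt "0 0.001 0 0 0 0 160" --pt "0 0.001 0 0 0 0 150" --pt "0 0.001 0 0 0 0 150" --pt "0 0.001 -0.03 0 0 0 150" --pt "0 0.001 -0.07 0 0 0 150" --pt "0.04 0.001 -0.11 0 0 0 150" --pt "0.09 0.001 -0.11 0 0 0 150" --pt "0.13 0.02 -0.11 0 0 0 150" --pt "0.13 0.02 -0.11 0 0 0 150"

```text
clock: 21.45
position: [0.5371, 0.0615, 0.3174]
tool_rot: [3.141, 0.001, -3.14]
force: [1.0, -0.2, 0.9]
grip_width: 0.0353
```

Run:
```python
from h import *
s=telemetry.observe();print(s["clock"],s["position"],s["grip_width"],s["force"],abs(s["qd"]).max())
p,d=imaging.grab_frame("wrist");cv2.imwrite("pics/w7.png",p)
W=cloud("wrist",d,s);z=W[...,2]
k=(d>0)&(abs(W[...,0]-.66)<.06)&(abs(W[...,1]-.046)<.08)
q=W[k&(z>.228)&(z<.245)];print("handle top",len(q),(q.min(0)+q.max(0))/2 if len(q) else 0,q[:,2].max() if len(q) else 0)
q=W[(z>.066)&(z<.074)&(W[...,0]>.5)&(W[...,0]<.57)&(abs(W[...,1]-.05)<.04)]
print("tab",cv2.minAreaRect(q[:,:2].astype(np.float32)))
p,d=imaging.grab_frame("scene");cv2.imwrite("pics/s7.png",p)
cv2.imwrite("pics/s7z.png",cv2.resize(p[150:260,220:360],None,fx=5,fy=5,interpolation=cv2.INTER_CUBIC))
```

```text
21.45 [0.5371 0.0615 0.3174] 0.03528566786828439 [ 0.9844 -0.1825  0.8651] 0.06969764218544303
handle top 113 [0.6632 0.0434 0.2324] 0.236713570258743
tab ((0.538542628288269, 0.04755415767431259), (0.007762733846902847, 0.04897357150912285), 0.27299055457115173)
```

View pics/s7z.png

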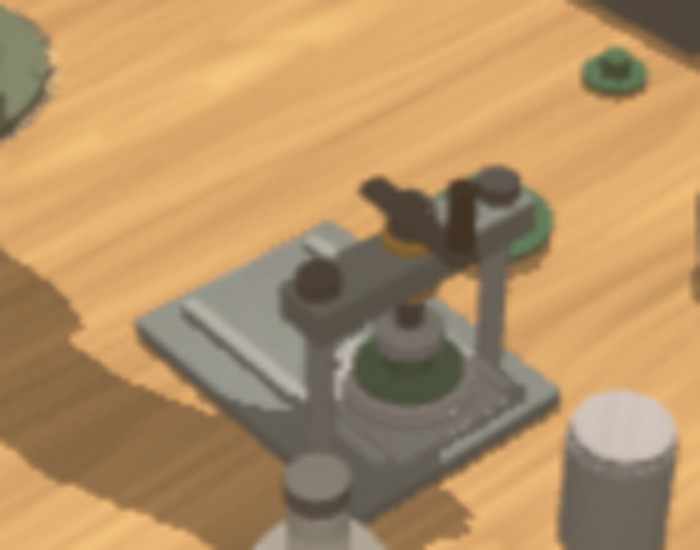

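View pics/w7.png

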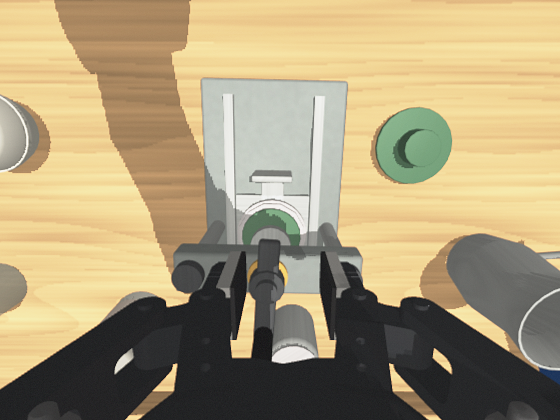

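The views show the foot down on the lid, the crank where I left it and the tray still home (tab at x=0.5385). The gripper is clear of everything. I'm handing in.

```bash
python3 -c "
from workcell import ticket;print(ticket.job_done())"
```

```text
the job is handed in; nothing more can be done
None
```

The lid is under the foot in the home tray, wound about a quarter turn past first contact, and I handed the job in at about 21.5 s of the 72 s allowed. No verdict was reported.

- **Lid:** I set the middle-sized green lid in the collar and let it go. It was centred on the collar to within about 1 mm and stood level, with its flange top at 60.7 mm against 60 mm expected.
- **Tray:** I pushed it by the tab until it hit its stop, where the pushing force rose to about 34 N. The tab ended 80 mm in front of the screw axis, as it should when home, and was still there after winding. It travelled only about 92 mm, so I take it that it started roughly 8 mm in.
- **Contact:** The force at the handle stepped from about 7 N to 9.2 N after 5.8 to 6.1 rad of winding. Single readings scattered by about 0.8 N, but every later one stayed at 9.0 N or more.
- **Final turn:** I stopped at 7.53 rad, roughly 1.5 rad past contact. The handle force there was 11.8 N, which is what the task's figures predict for a quarter turn.
- **After letting go:** The last pictures show the crank where I left it and the gripper clear of everything. I did not measure the bystanders' positions again; no unexpected force on the arm suggested it touched one.

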